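# Clip the sensor on and hold a bracket in the setting corner

### The arm

A 6-joint arm with a two-finger parallel gripper is mounted at the origin on the work surface. World frame = base frame: x ahead of the robot, y to its left, z up, the work surface at z = 0. Lengths are in m, angles in rad, forces in N, time in s.
With the tool pointing down it reaches from about 0.3 to 0.875 m from the base axis. Payload 6.4 kg.
Tool frame: the origin (TCP) lies at the very end of the fingers, on their centre line; the grasp point (between the pads) lies 19 mm behind it; z points along the fingers, y is the line along which they close (so a half turn about z gives the same grasp; the last joint's range is limited). The gripper opens to 85 mm and grips with 20 to 120 N. Pads are 22 mm wide; open, the fingers measure 114 mm over their backs; the gripper's body (76 mm by 85 mm) begins 54 mm behind the grasp point. The pads swing forward as they close: fully open they stand 13 mm farther back than shut.
Start: joints at [0.991, 0.181, 1.607, -0, 1.354, -0.206], TCP at [0.21, 0.535, 0.231] pointing down, gripper open.
Joint ranges: [-2.99, 2.99], [-0.89, 2.07], [0.3, 2.58], [-1.14, 4.28], [0, 2.63], [-3.12, 3.12]. Speed limits (rad/s): [2.57, 2.57, 3.01, 3.14, 3.14, 3.14].

### API

Orientations are given as a rotation vector (axis times angle).
In Python, from station import sensors, optics, ticket gives the robot as it stands.
- The arm moves only by the shell command python3 -m crank 'ROWS' [FORCE]. ROWS is JSON, a list of rows, each a list of 3 entries, a list of its own where there are three numbers: the shift along the tool's x, y, z in mm, then the turn, a rotation vector about the tool's x, y, z in rad, then the gripper command: -1 is fully open, 1 is shut, values between are in proportion. A call has 1 to 8 rows; each row is the pose to reach, as a shift and turn from the pose commanded when the call began, along the tool's axes at that moment; what a row does not reach only later rows make up. A row lasts 1/8 s, in which the tool goes at most 62.5 mm and 10.7 degrees, less where a joint would pass 70% of its speed; a pose out of reach is approached as far as the arm can. A call with a gripper value outside its range is refused whole. The fingers move at their own pace and stop on an object; FORCE is the grip in N (left out, the last holds). Time passes only in rows, so rows that repeat a pose let the fingers close. It gives the time, the measured TCP pose, the force, the opening and the grip force at its end, in the units of the state.
- sensors.get_obs(): the state, without advancing time (a new reading comes with each control period).
- optics.capture(name): name is "scene" or "top"; returns a dict with "img" (420x560x3 uint8, red, green, blue), "fx", "fy", "cx", "cy" (pixels), "pose" (4x4, takes a point from camera to world coordinates). Camera axes: x right, y down, z forward; pixel columns grow to the right and rows downward; lengths in m; the calibration is good to about 2 mm. A picture is of the moment at which its call begins. There is no depth.
- ticket.hand_in(): hands the job in; it is judged then, once.
The state is a dict: "t": time; "joint_positions": joint angles; "joint_vel": joint speeds; "joint_efforts": joint torques, N m; "tcp_pos": TCP position; "eef_rot": TCP orientation; "contact_force": force on the tool from outside, world axes, zero at the start; "ft_torque": the same for the moment, N m; "gripper_width": finger opening in m; "grasp_force": force on a finger pad.
Only numpy, scipy, OpenCV 4.12 (cv2) and the standard library are available. Lean on these libraries where they do the work, as an engineer would, in place of code of your own. Each camera call takes 0.05 s, during which the arm holds its last target. There are 200 camera calls.

### The job

Squeeze the sprung sensor clip open and release it onto the thin upright tab at the end of the long fence, pushed well down so that it stays there by itself. Then take the bracket by its web, set its foot flat on the plate in the corner with its long side along the long fence, and press it flush against both fences at once. Finish while still gripping the bracket and pressing it against both fences, and leave the other things on the bench where they are.

Things in the scene. Friction and masses are not known exactly. Their poses are not given: they have to be found in the camera images.
- fixture: Setting fixture fixed to the bench: dark steel base plate 210 x 150 x 10 mm with two bright steel fences in an L. Origin: centre of the plate's underside. Its x runs along the long fence (210 mm way), from the corner towards the tab; y runs along the short fence, away from the corner; z up.
- fence_long: The long fence, part of the fixture, its origin and axes are the fixture's own. A bar 140 mm long (fixture x -100 to +40), 16 mm thick (y -70 to -54), its top 25 mm above the plate (35 mm above the bench). It goes on as a thin tab: 55 mm long (x +40 to +95), 6 mm thick (y -65 to -59), top 45 mm above the plate (55 mm above the bench).
- fence_short: The short fence, part of the fixture, its origin and axes are the fixture's own. A bar 16 mm thick (fixture x -100 to -84), y -54 to +50, its top 25 mm above the plate.
- corner (a point): The inner corner, where the inner faces of both fences meet the top of the plate (10 mm above the bench); axes as the fixture's. A bracket that is home has its origin 40 mm along x and 32 mm along y from here. Rubbing on the plate and on one fence can carry several newtons of a push towards the other.
- tab (a point): Middle of the top edge of the clip tab, 55 mm above the bench, 30 mm from the end of the thick bar and 25 mm from the free end; axes as the fixture's (x along the edge, y across its 6 mm thickness).
- bracket: Loose aluminium bracket, about 0.34 kg: flat foot 80 x 64 x 14 mm (x, y, z) with one upright web along the middle of it, 60 mm long in x, 12 mm thick in y, from the foot up to 71 mm. Origin: centre of the foot's underside. Half a turn about z makes no difference.
- clip: Loose steel spring clip, 0.09 kg, standing on its jaws: 78 mm high, 26 mm wide in x (along the edge it grips), closing along y. Origin: foot of the fixed jaw, on its inner face. Fixed jaw y 0 to 8 mm; black sensor box outside it (30 x 20 x 24 mm, y 8 to 28, z 0 to 24). Slot between the jaws 32 mm deep, up to the bridge at z 32. May be put on either way round.
- clip_handles (a point): Middle between the squeezed handles of the clip, at x 0, y 0, z 62 mm of its frame. Handle plates z 42 to 78 mm above a pivot at y -8, z 38: the fixed one upright, outer face at y +12; the moving one leans out, its top at y about -31 when shut, and stands upright, outer face y -12, when fully squeezed (24 mm over both).
- clip_mouth (a point): Point in the clip's mouth, at x 0, y -3, z 8 mm of the clip's frame; axes as the clip's: where the middle of a 6 mm edge lies when gripped.
- clip_jaw (a joint): Opening of the clip's moving jaw in rad: 0 shut, 0.5 fully squeezed, about 0.2 when gripping the 6 mm tab. Squeezing the handle tops takes about 4 N to start and 9 N fully; there is a hard stop, so a grip of 25 to 40 N holds it fully open. The moving jaw's tip (z 1 to 12 mm) is then 13 mm or more from the fixed jaw.
- hub: Bystander: round steel flanged hub, 70 mm across, 30 mm high; origin at the centre of its underside.
- block: Bystander: plain aluminium block 50 x 40 x 22 mm; origin at the centre of its underside.
- spanner: Bystander: steel spanner 170 mm long, lying flat.
- screwdriver: Bystander: screwdriver with a black handle, lying.
- jar: Bystander: clear jar with a steel lid, 60 mm across, 80 mm high.
- collar: Bystander: steel ring 60 mm across, 18 mm high, 28 mm bore.
Things that resemble listed ones, but are neither listed nor needed, are in the scene too. Leave any green look-alike of the clip alone.

How it is judged:
By the outcome, as a careful person would: the job done as asked, in the order asked, and still so for the second after the job is handed in, while the arm keeps its last pose, push and grip.
It also fails if it takes over 62 s, if anything falls off the work surface, if the arm or the gripper's body presses on something with over 40 N, if the wrist force passes 120 N, or if a joint passes its speed limit or range.

## Working session

There is one attempt and no reset: what is moved stays moved. The work goes in short steps, Python scripts to look and compute and a shell command to move; the robot and the scene stay as the last step left them, time stands still between calls to the robot, and variables do not carry over. Pictures are saved under pics/ and viewed, at most 12 in all, crops included, and the job is handed in when it is done.

```bash
mkdir -p pics; ls
python3 - <<'E'
from station import sensors, optics
import cv2,numpy as np
for n in ("scene","top"):
    c=optics.capture(n); cv2.imwrite(f"pics/{n}0.png",c["img"][:,:,::-1]); np.savez(f"{n}0.npz",**c)
    print(n,c["fx"],c["fy"],c["cx"],c["cy"]); print(np.round(c["pose"],4))
o=sensors.get_obs(); print(o)
E
```

```text
pics
scene 545.1688084450379 545.1688084450379 277.3103065481403 216.30560484127983
[[-0.3676  0.736  -0.5685  1.2525]
 [ 0.9299  0.2978 -0.2158  0.2696]
 [ 0.0105 -0.608  -0.7939  1.0308]
 [ 0.      0.      0.      1.    ]]
top 398.96280730615223 398.96280730615223 281.8159977909631 201.117429630167
[[-0.0048 -0.9956  0.0932  0.4481]
 [-0.9998  0.0032 -0.0181  0.0162]
 [ 0.0178 -0.0933 -0.9955  1.1058]
 [ 0.      0.      0.      1.    ]]
{'t': 0.1, 'joint_positions': array([ 9.90682470e-01,  1.81454659e-01,  1.60788948e+00, -1.39981749e-05,
        1.35381882e+00, -2.06272846e-01]), 'joint_vel': array([ 0.00100825, -0.00303675, -0.00358372, -0.00193737,  0.00039134,
        0.00080059]), 'joint_efforts': array([ 7.49888877e-04, -4.45879912e+01, -3.52238095e+01, -2.58400569e-04,
        4.00689285e-03,  2.94901554e-05]), 'tcp_pos': array([0.20968385, 0.53487504, 0.23049   ]), 'eef_rot': array([-5.83700220e-01, -3.08629108e+00,  2.28619252e-03]), 'contact_force': array([ 0.05679932, -0.79156644,  0.17857784]), 'ft_torque': array([-0.06590343,  0.0050442 ,  0.00769222]), 'grasp_force': 0.0, 'gripper_width': 0.08541604650947189}
```

Run:
```python
import cv2
a=cv2.imread("pics/top0.png");cv2.imwrite("pics/top0b.png",cv2.resize(a,(800,600),interpolation=cv2.INTER_CUBIC))
a=cv2.imread("pics/scene0.png");cv2.imwrite("pics/scene0b.png",cv2.resize(a,(800,600),interpolation=cv2.INTER_CUBIC))
```

```text
(no output)
```

View pics/top0b.png

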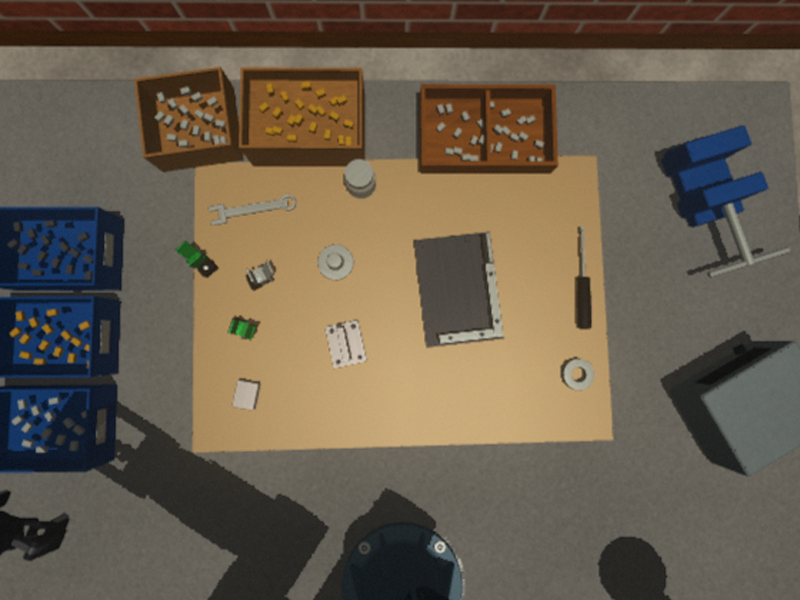

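View pics/scene0b.png

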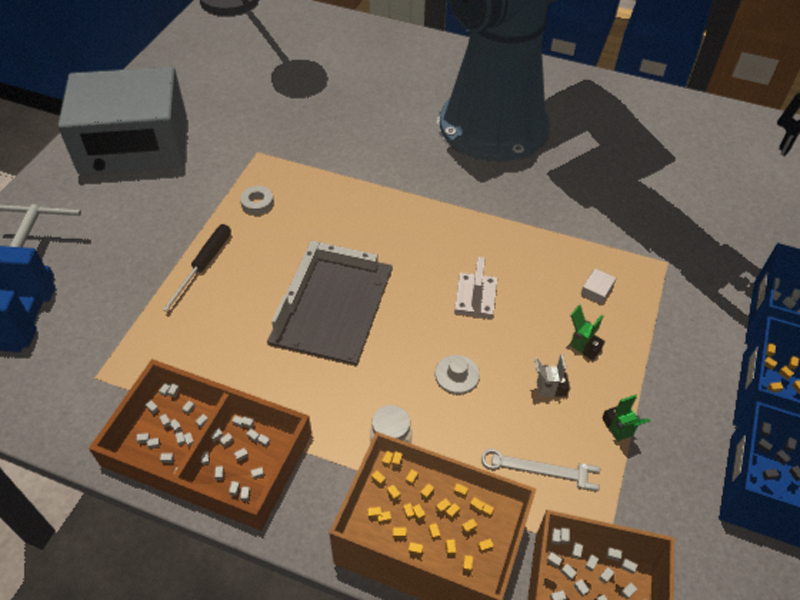

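The top view (800 px scale) shows the steel clip at (260,273), with green look-alikes at (197,258) and (243,327). The bracket is at (346,343). The fixture spans (415-503, 232-346), with its corner at lower right and its tab at upper right (489,248). I'll make enlarged crops next.

```bash
cat > h.py <<'E'
import numpy as np,cv2
from scipy.spatial.transform import Rotation as R
def ray(c,u,v):
    d=c["pose"][:3,:3]@np.array([(u-c["cx"])/c["fx"],(v-c["cy"])/c["fy"],1]); return c["pose"][:3,3],d
def pl(c,u,v,z):
    o,d=ray(c,u,v); return o+d*(z-o[2])/d[2]
def proj(c,p):
    P=c["pose"]; q=P[:3,:3].T@(np.array(p)-P[:3,3]); return np.array([c["fx"]*q[0]/q[2]+c["cx"],c["fy"]*q[1]/q[2]+c["cy"]])
def panel(c,u0,v0,w,h,s):
    im=np.ascontiguousarray(c["img"][v0:v0+h,u0:u0+w,::-1]); im=cv2.resize(im,None,fx=s,fy=s,interpolation=cv2.INTER_CUBIC)
    for u in range(-(-u0//10)*10,u0+w,10):
        cv2.line(im,(int((u+.5-u0)*s),0),(int((u+.5-u0)*s),5),(0,0,255),1); cv2.putText(im,str(u),(int((u-u0)*s),16),0,.35,(0,0,255),1)
    for v in range(-(-v0//10)*10,v0+h,10):
        cv2.line(im,(0,int((v+.5-v0)*s)),(5,int((v+.5-v0)*s)),(0,0,255),1); cv2.putText(im,str(v),(6,int((v+.5-v0)*s)+4),0,.35,(0,0,255),1)
    return im
E
python3 - <<'E'
from h import *
t=dict(np.load("top0.npz"));s=dict(np.load("scene0.npz"))
C=np.zeros((600,800,3),np.uint8)
def put(im,x,y): C[y:y+im.shape[0],x:x+im.shape[1]]=im
put(panel(t,165,175,30,35,8),0,0)
put(panel(s,360,240,48,48,6),245,0)
put(panel(t,222,218,40,44,6),540,0)
put(panel(t,284,156,76,94,3),0,300)
put(panel(s,180,160,105,100,3),240,300)
put(panel(s,310,170,48,60,4),580,300)
cv2.imwrite("pics/c1.png",C)
E
```

```text
(no output)
```

View pics/c1.png

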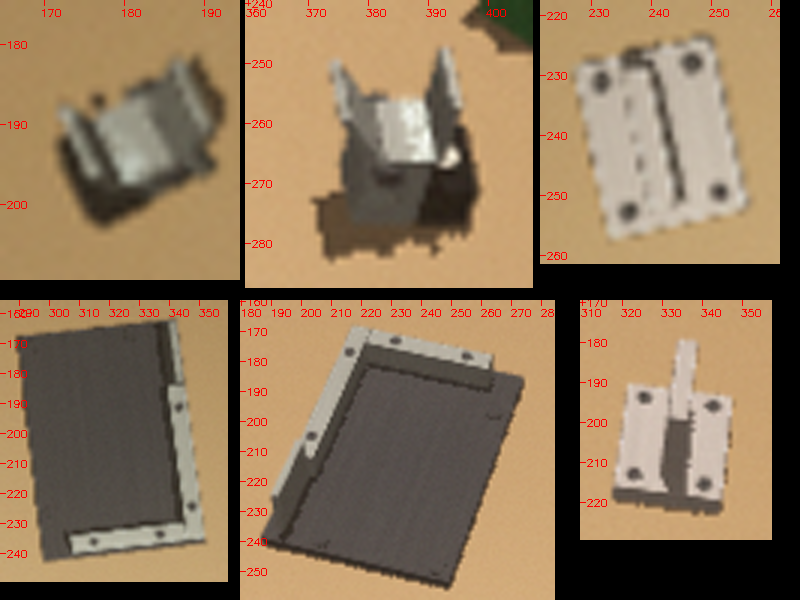

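The crops show the clip's black box on its left/lower side in the top view, with handle tops near (175,192.8) and (189.5,186). The bracket foot corners are (228,229), (251,224), (257,252) and (234,257.5), with the web along the long side. Next I'll fit the poses.

Run:
```python
from h import *
from scipy.optimize import least_squares
t=dict(np.load("top0.npz"));s=dict(np.load("scene0.npz"))
def fit(pts,x0):
    def f(p,pr=False):
        c_,s_=np.cos(p[2]),np.sin(p[2]); r=[]
        for c,u,v,X,Y,Z in pts: r.append(proj(c,[p[0]+c_*X-s_*Y,p[1]+s_*X+c_*Y,Z])-[u,v])
        return np.ravel(r)
    q=least_squares(f,x0,loss="soft_l1",x_scale=[.01,.01,.1]); return q.x,f(q.x).reshape(-1,2)
m=.001
F=[(t,290,168.7,105,75,10),(t,298.3,243,-105,75,10),(t,352.3,236.3,-100,-70,35),(t,342.3,163,95,-65,55),(t,345,230.3,-84,-54,35)]
G=[(s,219.3,169,-100,-70,35),(s,264,178.3,-100,50,35),(s,249,255.7,105,75,0),(s,187.3,240,105,-75,0),(s,274.7,185.3,-105,75,10),(s,223.3,175.7,-84,-54,35)]
mm=lambda L:[(c,u,v,a*m,b*m,z*m) for c,u,v,a,b,z in L]
for L in (F,G,F+G):
    p,r=fit(mm(L),[.5,-.1,.1]); print("fix",p.round(4),np.degrees(p[2]).round(2)); 
print(r.round(1).tolist())
B=[(t,228.3,228.8,40,32,14),(t,250.7,224.3,40,-32,14),(t,256.7,252.2,-40,-32,14),(t,233.7,257.5,-40,32,14)]
# scene: u=310+(x-580)/4 v=170+(y-300)/4
S=[(s,310+(x-580)/4,170+(y-300)/4,a,b,z) for x,y,a,b,z in [(630,385,-40,-32,14),(732,398,-40,32,14),(614,487,40,-32,14),(723,500,40,32,14)]]
for L in (B,S,B+S):
    p,r=fit(mm(L),[.42,.1,.2]); print("br",p.round(4),np.degrees(p[2]).round(2))
print(r.round(1).tolist())
print("clip fixed top",pl(t,175,192.75,.078),pl(s,393.7,248,.078)); print("clip mov top",pl(t,189.4,186,.075),pl(s,375,250,.075))
```

```text
fix [ 0.5465 -0.1114  0.1049] 6.01
fix [ 0.5463 -0.112   0.0931] 5.33
fix [ 0.5466 -0.1117  0.0988] 5.66
[[-0.1, -0.9], [-0.3, 0.3], [-0.2, -0.4], [0.6, 0.4], [0.4, 0.3], [-1.0, -1.2], [0.9, -0.1], [0.5, 0.7], [-0.0, 1.0], [0.6, 0.3], [-1.0, -1.9]]
br [0.4428 0.1042 0.2051] 11.75
br [0.4433 0.106  0.2214] 12.69
br [0.443  0.1052 0.2151] 12.33
[[-0.9, -0.0], [-0.3, -0.7], [-0.1, 0.2], [-0.2, 0.2], [-0.5, -0.4], [0.2, -0.3], [-0.3, -0.2], [-0.4, 0.2]]
clip fixed top [0.5669646  0.27310563 0.078     ] [0.55640757 0.26967435 0.078     ]
clip mov top [0.58482853 0.23702894 0.075     ] [0.57403676 0.23418198 0.075     ]
```

```bash
cat > mv.py <<'E'
import sys; from h import *
from station import sensors
# usage: mv.py theta_deg x,y,z ...  -> tool-axis shifts (mm) and turn from present pose
o=sensors.get_obs(); p=o["tcp_pos"]; M=R.from_rotvec(o["eef_rot"]); a=np.degrees(np.arctan2(M.as_matrix()[1,1],M.as_matrix()[0,1]))
th=float(sys.argv[1]); th=a+((th-a+90)%180-90); q=np.radians(th)
T=R.from_matrix(np.array([[-np.sin(q),np.cos(q),0],[np.cos(q),np.sin(q),0],[0,0,-1]]))
print("now",p.round(4),"yaw",a.round(2),"F",o["contact_force"].round(1),"w",round(o["gripper_width"],4),"g",round(o["grasp_force"],1),"t",o["t"])
print("turn",(M.inv()*T).as_rotvec().round(4))
for s in sys.argv[2:]: print(s,(M.inv().apply(np.array(eval(s))-p)*1e3).round(1))
E
python3 mv.py 115.5 .575,.258,.17 .575,.258,.045
```

```text
now [0.2097 0.5349 0.2305] yaw 68.58 F [ 0.1 -0.8  0.2] w 0.0854 g 0.0 t 0.1
turn [-0.0013 -0.0009 -0.8189]
.575,.258,.17 [-441.2 -124.2   60.5]
.575,.258,.045 [-441.3 -124.1  185.5]
```

```bash
python3 -m crank '[[[-441,-124,60],[0,0,-0.819],-1],[[-441,-124,60],[0,0,-0.819],-1],[[-441,-124,60],[0,0,-0.819],-1],[[-441,-124,60],[0,0,-0.819],-1],[[-441,-124,60],[0,0,-0.819],-1],[[-441,-124,60],[0,0,-0.819],-1],[[-441,-124,60],[0,0,-0.819],-1],[[-441,-124,60],[0,0,-0.819],-1]]' 30
python3 -m crank '[[[0,0,0],[0,0,0],-1],[[0,0,0],[0,0,0],-1]]'
python3 mv.py 115.5 .575,.258,.045
python3 - <<'E'
from h import *; from station import optics
t=optics.capture("top");s=optics.capture("scene")
C=np.zeros((300,800,3),np.uint8)
C[:300,:400]=cv2.resize(panel(t,150,160,66,50,6),(400,300)); C[:300,400:]=cv2.resize(panel(s,350,225,66,50,6),(400,300))
cv2.imwrite("pics/c2.png",C)
E
```

```text
t: 1.1
tcp_pos: [0.5768, 0.2566, 0.1703]
eef_rot: [0.691, -3.064, 0.0]
contact_force: [-0.1, 0.9, 0.1]
gripper_width: 0.0854
grasp_force: 0.0
t: 1.35
tcp_pos: [0.5745, 0.259, 0.1707]
eef_rot: [0.693, -3.063, -0.001]
contact_force: [0.4, 0.3, 0.3]
gripper_width: 0.0851
grasp_force: 0.0
now [0.5745 0.259  0.1707] yaw 115.49 F [0.4 0.3 0.3] w 0.0851 g 0.0 t 1.35
turn [ 0.0007 -0.0014 -0.0002]
.575,.258,.045 [ -0.2  -1.2 125.7]
```

View pics/c2.png

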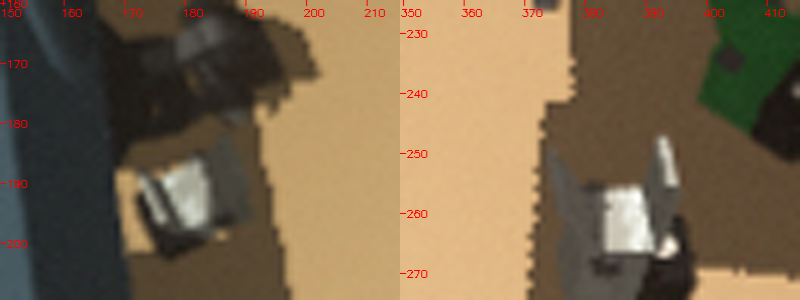

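The clip stands clear beneath the open gripper (top ≈(182,191)). Descending.

```bash
python3 -m crank '[[[0,-1,60],[0,0,0],-1],[[0,-1,100],[0,0,0],-1],[[0,-1,125],[0,0,0],-1],[[0,-1,125],[0,0,0],-1],[[0,-1,125],[0,0,0],0.1],[[0,-1,125],[0,0,0],0.3]]' 30; python3 -m crank '[[[0,0,0],[0,0,0],0.4],[[0,0,0],[0,0,0],0.6],[[0,0,0],[0,0,0],1],[[0,0,0],[0,0,0],1],[[0,0,0],[0,0,0],1],[[0,0,0],[0,0,0],1]]' 32
python3 - <<'E'
from h import *; from station import optics
t=optics.capture("top");s=optics.capture("scene")
C=np.zeros((300,800,3),np.uint8)
C[:300,:400]=cv2.resize(panel(t,150,160,66,50,6),(400,300)); C[:300,400:]=cv2.resize(panel(s,350,230,66,50,6),(400,300))
cv2.imwrite("pics/c3.png",C)
E
```

```text
t: 2.2
tcp_pos: [0.5768, 0.2586, 0.0484]
eef_rot: [-0.694, 3.061, 0.0]
contact_force: [0.1, 0.8, 0.1]
gripper_width: 0.0513
grasp_force: 0.0
t: 2.95
tcp_pos: [0.5782, 0.2603, 0.0509]
eef_rot: [-0.692, 3.057, 0.004]
contact_force: [-3.9, 5.1, 17.6]
gripper_width: 0.025
grasp_force: 31.4
```

View pics/c3.png

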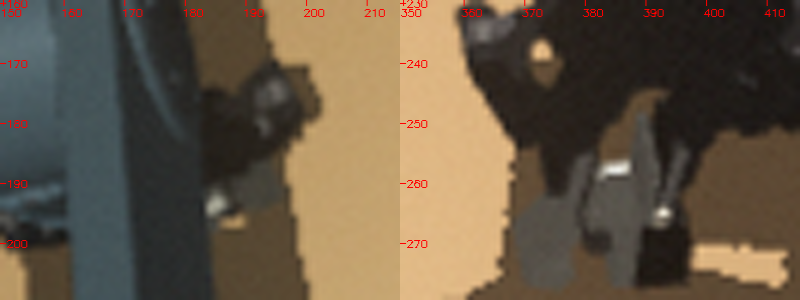

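The clip is squeezed to 25 mm and the moving jaw has swung open (scene ≈(368,270)). Its foot is on the bench with the TCP at z≈51 mm. Lifting it now to check the height offset.

```bash
python3 -m crank '[[[0,0,-30],[0,0,0],1],[[0,0,-80],[0,0,0],1],[[0,0,-130],[0,0,0],1],[[0,0,-130],[0,0,0],1],[[0,0,-130],[0,0,0],1],[[0,0,-130],[0,0,0],1]]'
python3 mv.py 95.7
python3 - <<'E'
from h import *; from station import optics
s=optics.capture("scene"); np.savez("s4.npz",**s)
cv2.imwrite("pics/c4.png",panel(s,340,180,90,80,7))
E
```

```text
t: 3.8
tcp_pos: [0.5745, 0.2576, 0.1745]
eef_rot: [0.693, -3.061, 0.0]
contact_force: [-0.4, -0.3, -0.5]
gripper_width: 0.023
grasp_force: 37.6
now [0.5745 0.2576 0.1745] yaw 115.5 F [-0.4 -0.3 -0.5] w 0.023 g 37.6 t 3.8
turn [ 1.000e-04 -3.200e-03  3.456e-01]
```

View pics/c4.png

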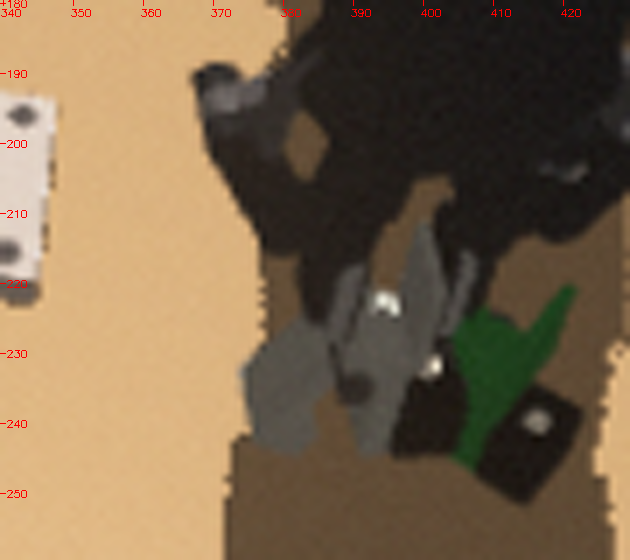

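Run:
```python
from h import *
s=dict(np.load("s4.npz")); p=np.array([.5745,.2576,.1745]); q=np.radians(25.5); X=np.array([np.cos(q),np.sin(q),0]);Y=np.array([-np.sin(q),np.cos(q),0])
for x in(-13,13):
  for zo in (43,47,51):
    print(x,zo,[proj(s,p+X*x*1e-3+Y*y*1e-3-[0,0,zo*1e-3]).round(1).tolist() for y in (0,8)], "top of fixed handle outer",proj(s,p+X*x*1e-3+Y*.012+[0,0,(78-zo)*1e-3]).round(1))
```

```text
-13 43 [[389.2, 232.9], [393.1, 232.7]] top of fixed handle outer [402.4 209. ]
-13 47 [[388.9, 234.1], [392.7, 233.9]] top of fixed handle outer [402.  210.2]
-13 51 [[388.5, 235.2], [392.4, 235.0]] top of fixed handle outer [401.6 211.5]
13 43 [[391.7, 243.5], [395.6, 243.2]] top of fixed handle outer [405.2 219.7]
13 47 [[391.3, 244.6], [395.3, 244.4]] top of fixed handle outer [404.8 221. ]
13 51 [[391.0, 245.7], [394.9, 245.5]] top of fixed handle outer [404.4 222.3]
```

The clip is held squarely, its foot about 46 mm below the TCP and the jaws open about 13 mm. Moving it above the tab.

```bash
python3 mv.py 95.7 .6193,-.1602,.175 .6193,-.1602,.135
```

```text
now [0.5745 0.2577 0.1744] yaw 115.5 F [ 0.2  0.1 -0.2] w 0.0234 g 37.6 t 3.85
turn [ 2.000e-04 -3.300e-03  3.457e-01]
.6193,-.1602,.175 [ 139.5 -396.4   -0.4]
.6193,-.1602,.135 [ 139.4 -396.5   39.6]
```

```bash
python3 -m crank '[[[14,-40,0],[0,0,0.1],1],[[35,-99,0],[0,0,0.2],1],[[56,-159,0],[0,0,0.3],1],[[77,-218,0],[0,0,0.346],1],[[98,-278,0],[0,0,0.346],1],[[119,-337,0],[0,0,0.346],1],[[133,-380,0],[0,0,0.346],1],[[139,-396,0],[0,0,0.346],1]]'
python3 -m crank '[[[0,0,20],[0,0,0],1],[[0,0,40],[0,0,0],1],[[0,0,40],[0,0,0],1],[[0,0,40],[0,0,0],1]]'
python3 mv.py 95.7 .6193,-.1602,.135
python3 - <<'E'
from h import *; from station import optics
s=optics.capture("scene");t=optics.capture("top"); np.savez("s5.npz",**s);np.savez("t5.npz",**t)
C=np.zeros((560,800,3),np.uint8)
im=panel(s,170,170,70,70,8); C[:560,:560]=im
im=panel(t,320,150,40,60,6)[:360]; C[:360,560:]=im
cv2.imwrite("pics/c5.png",C)
E
```

```text
t: 4.85
tcp_pos: [0.6201, -0.1623, 0.1749]
eef_rot: [0.15, -3.136, -0.001]
contact_force: [0.1, -0.2, -0.8]
gripper_width: 0.0232
grasp_force: 37.5
t: 5.35
tcp_pos: [0.6208, -0.158, 0.136]
eef_rot: [0.158, -3.137, -0.001]
contact_force: [0.8, -0.3, -0.3]
gripper_width: 0.0228
grasp_force: 37.6
now [ 0.6208 -0.158   0.136 ] yaw 95.78 F [ 0.8 -0.3 -0.3] w 0.0228 g 37.6 t 5.35
turn [ 0.0004 -0.0004  0.0014]
.6193,-.1602,.135 [ 1.7 -2.   1. ]
```

View pics/c5.png

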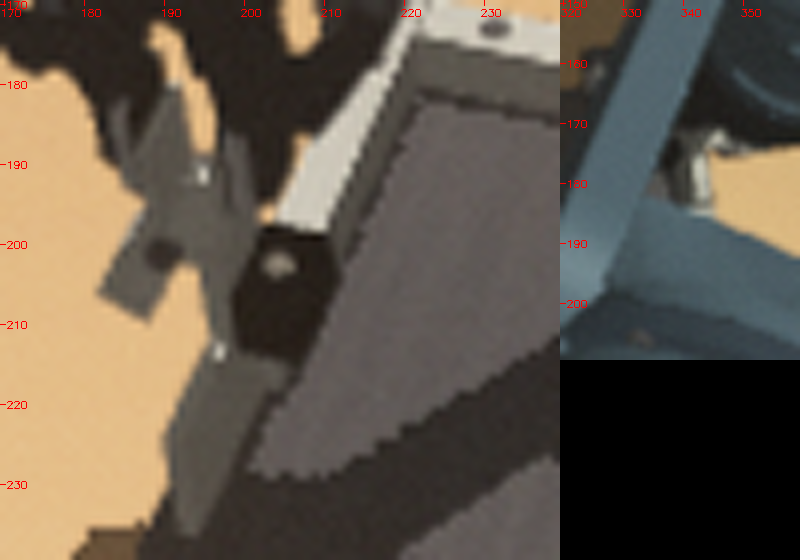

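Run:
```python
from h import *
s=dict(np.load("s5.npz")); 
f=np.radians(5.66); Fx=np.array([np.cos(f),np.sin(f),0]);Fy=np.array([-np.sin(f),np.cos(f),0]);O=np.array([.5466,-.1117,0])
for x,y,z in [(95,-65,55),(95,-59,55),(95,-65,10),(95,-59,10),(80.5,-62,55),(54.5,-62,55),(40,-59,55),(40,-54,35)]: print("tab",x,y,z,proj(s,O+(Fx*x+Fy*y+[0,0,z])*np.r_[1e-3]-O*0).round(1) if 0 else proj(s,O+(Fx*x+Fy*y+np.array([0,0,z]))*1e-3).round(1))
p=np.array([.6208,-.158,.136])
for x,y,z in [(13,0,0),(13,8,0),(-13,0,0),(13,8,24),(15,28,24),(15,28,0),(-15,28,24),(13,12,78),(-13,-12,78),(-13,12,78)]: print("clip",x,y,z,proj(s,p+(Fx*x+Fy*y+np.array([0,0,z-46]))*1e-3).round(1))
print("tcp in fix",[(p-O)@Fx,(p-O)@Fy])
```

```text
tab 95 -65 55 [190.2 224.4]
tab 95 -59 55 [192.7 225. ]
tab 95 -65 10 [192.5 236.1]
tab 95 -59 10 [194.9 236.7]
tab 80.5 -62 55 [193.8 219.7]
tab 54.5 -62 55 [198.  210.9]
tab 40 -59 55 [201.5 206.4]
tab 40 -54 35 [204.4 212.3]
clip 13 0 0 [195.4 211.5]
clip 13 8 0 [198.9 212.4]
clip -13 0 0 [199.7 202.7]
clip 13 8 24 [197.7 205.5]
clip 15 28 24 [206.1 208.3]
clip 15 28 0 [207.2 215.1]
clip -15 28 24 [211.  197.9]
clip 13 12 78 [196.8 189.6]
clip -13 -12 78 [190.5 178.1]
clip -13 12 78 [201.2 180.5]
tcp in fix [np.float64(0.06927191057870276), np.float64(-0.053392250418728526)]
```

The tab matches its predicted pixels (outer near end at (190,224)), and the clip's box corner at (206.5,215) agrees with the 46 mm offset. A 2 mm lateral correction is needed, then I lower it.

```bash
python3 -m crank '[[[2,-2,0],[0,0,0],1],[[2,-2,20],[0,0,0],1],[[2,-2,28],[0,0,0],1],[[2,-2,28],[0,0,0],1],[[2,-2,28],[0,0,0],1]]'; python3 mv.py 95.7 .6195,-.1602,.071;  python3 -m crank '[[[0,0,0],[0,0,0],1],[[0,0,0],[0,0,0],1]]'; python3 mv.py 95.7 .6195,-.1602,.071
```

```text
t: 6.08
tcp_pos: [0.6191, -0.1616, 0.1083]
eef_rot: [-0.156, 3.138, 0.0]
contact_force: [0.3, -0.5, 0.2]
gripper_width: 0.0229
grasp_force: 37.6
now [ 0.6191 -0.1616  0.1083] yaw 95.68 F [ 0.3 -0.5  0.2] w 0.0229 g 37.6 t 6.075
turn [ 0.      0.     -0.0003]
.6195,-.1602,.071 [-0.6  1.3 37.3]
t: 6.32
tcp_pos: [0.6192, -0.1616, 0.1087]
eef_rot: [-0.156, 3.137, -0.001]
contact_force: [-0.5, 1.3, -1.2]
gripper_width: 0.0231
grasp_force: 37.6
now [ 0.6192 -0.1616  0.1087] yaw 95.68 F [-0.5  1.3 -1.2] w 0.0231 g 37.6 t 6.325
turn [-0.0004  0.0007 -0.0003]
.6195,-.1602,.071 [-0.4  1.4 37.7]
```

```bash
python3 -m crank '[[[0,1,0],[0,0,0],1],[[0,1,8],[0,0,0],1],[[0,1,14],[0,0,0],1],[[0,1,20],[0,0,0],1],[[0,1,20],[0,0,0],1]]'
```

```text
t: 6.95
tcp_pos: [0.6183, -0.1603, 0.0873]
eef_rot: [0.156, -3.136, -0.001]
contact_force: [0.1, -0.1, -1.1]
gripper_width: 0.0231
grasp_force: 37.6
```

No contact so far, so I continue down.

```bash
python3 -m crank '[[[0,0,5],[0,0,0],1],[[0,0,10],[0,0,0],1],[[0,0,14],[0,0,0],1],[[0,0,16],[0,0,0],1],[[0,0,16],[0,0,0],1]]'
python3 - <<'E'
from h import *; from station import optics
s=optics.capture("scene")
cv2.imwrite("pics/c6.png",panel(s,170,180,60,65,8))
E
```

```text
t: 7.58
tcp_pos: [0.6191, -0.1604, 0.0758]
eef_rot: [0.157, -3.138, 0.001]
contact_force: [-10.7, 4.0, 22.3]
gripper_width: 0.023
grasp_force: 40.9
```

View pics/c6.png

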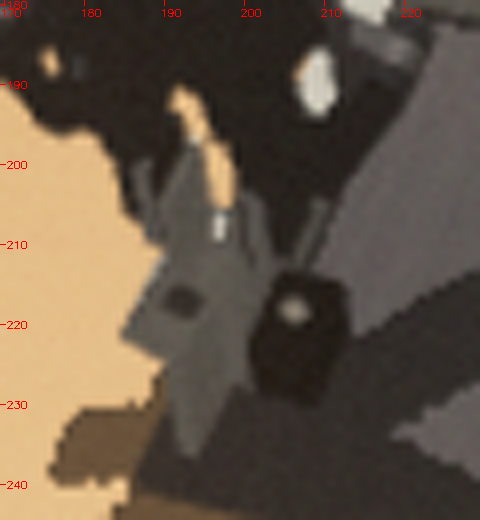

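```bash
python3 - <<'E'
from h import *
s=dict(np.load("s5.npz")); f=np.radians(5.66); Fx=np.array([np.cos(f),np.sin(f),0]);Fy=np.array([-np.sin(f),np.cos(f),0])
for z in (23,28,33,38):
  print(z,[proj(s,np.array([.6191,-.1604,0])+(Fx*15+Fy*y+np.array([0,0,z+h]))*1e-3).round(1).tolist() for y,h in ((28,0),(28,24),(8,0))])
E
python3 mv.py 95.7
```

```text
23 [[209.3, 232.2], [208.3, 225.9], [201.0, 230.2]]
28 [[209.1, 230.9], [208.1, 224.6], [200.8, 228.9]]
33 [[208.9, 229.6], [207.9, 223.3], [200.5, 227.6]]
38 [[208.7, 228.3], [207.7, 221.9], [200.3, 226.3]]
now [ 0.619  -0.1604  0.0757] yaw 95.71 F [-10.5   4.2  23.1] w 0.023 g 40.9 t 7.625
turn [-0.0004 -0.0001  0.0002]
```

The box's lower corner at (209,230) puts the clip foot at about 28 mm, so the bridge is resting on the tab (22 N pushing back). Releasing slowly, then rising.

```bash
python3 -m crank '[[[0,0,0],[0,0,0],0.3],[[0,0,0],[0,0,0],0.1],[[0,0,0],[0,0,0],-0.2],[[0,0,0],[0,0,0],-0.6],[[0,0,0],[0,0,0],-1],[[0,0,0],[0,0,0],-1],[[0,0,0],[0,0,0],-1]]'; python3 mv.py 102.3;  python3 -m crank '[[[0,0,-20],[0,0,0],-1],[[0,0,-60],[0,0,0],-1],[[0,0,-110],[0,0,0],-1],[[0,0,-110],[0,0,0],-1],[[0,0,-110],[0,0,0],-1]]'
python3 mv.py 102.3 .443,.105,.19  .443,.105,.054
python3 - <<'E'
from h import *; from station import optics
s=optics.capture("scene");np.savez("s7.npz",**s)
cv2.imwrite("pics/c7.png",panel(s,170,180,60,65,8))
E
```

```text
t: 8.5
tcp_pos: [0.6188, -0.1605, 0.0722]
eef_rot: [0.156, -3.138, -0.0]
contact_force: [-0.5, -0.6, -0.2]
gripper_width: 0.0853
grasp_force: 0.0
now [ 0.6188 -0.1605  0.0722] yaw 95.69 F [-0.5 -0.6 -0.2] w 0.0853 g 0.0 t 8.5
turn [ 0.000e+00 -1.000e-04 -1.154e-01]
t: 9.12
tcp_pos: [0.6189, -0.1605, 0.1833]
eef_rot: [-0.156, 3.137, -0.001]
contact_force: [0.6, -0.6, -0.9]
gripper_width: 0.0852
grasp_force: 0.0
now [ 0.6189 -0.1605  0.1833] yaw 95.68 F [ 0.6 -0.6 -0.9] w 0.0852 g 0.0 t 9.125
turn [-0.0007  0.001  -0.1155]
.443,.105,.19 [148.7 281.6  -7.1]
.443,.105,.054 [148.9 281.7 128.9]
```

View pics/c7.png

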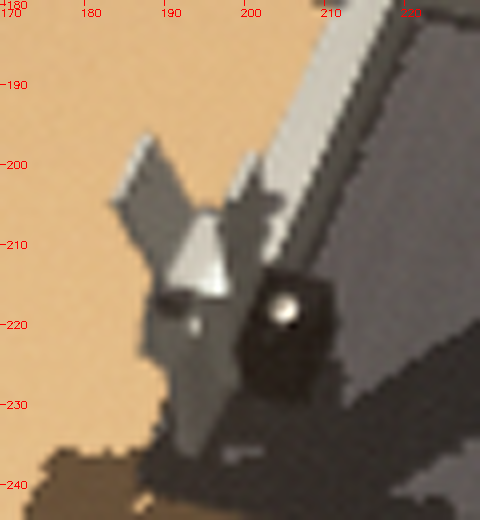

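The clip is standing on the tab by itself (handles at (188,197) and (202,199), box at (205,222)). On to the bracket.

```bash
python3 -m crank '[[[26,50,0],[0,0,-0.05],-1],[[56,106,0],[0,0,-0.116],-1],[[86,162,0],[0,0,-0.116],-1],[[116,218,0],[0,0,-0.116],-1],[[140,265,0],[0,0,-0.116],-1],[[149,282,0],[0,0,-0.116],-1],[[149,282,40],[0,0,-0.116],-1],[[149,282,60],[0,0,-0.116],-1]]' 60; python3 -m crank '[[[0,0,0],[0,0,0],-1],[[0,0,0],[0,0,0],-1]]';python3 mv.py 102.3 .443,.105,.034
```

```text
t: 10.18
tcp_pos: [0.4414, 0.1053, 0.1201]
eef_rot: [0.338, -3.12, -0.0]
contact_force: [0.4, 0.1, 0.4]
gripper_width: 0.0858
grasp_force: 0.0
t: 10.42
tcp_pos: [0.4432, 0.105, 0.1227]
eef_rot: [-0.337, 3.123, -0.0]
contact_force: [0.5, -0.5, 0.1]
gripper_width: 0.0853
grasp_force: 0.0
now [0.4432 0.105  0.1227] yaw 102.3 F [ 0.5 -0.5  0.1] w 0.0853 g 0.0 t 10.425
turn [-0.0002  0.0002 -0.    ]
.443,.105,.034 [ 0.2  0.1 88.7]
```

```bash
python3 -m crank '[[[0,0,40],[0,0,0],-1],[[0,0,75],[0,0,0],-1],[[0,0,88],[0,0,0],-1],[[0,0,88],[0,0,0],-1],[[0,0,88],[0,0,0],0],[[0,0,88],[0,0,0],0.5]]' 60;python3 -m crank '[[[0,0,0],[0,0,0],1],[[0,0,0],[0,0,0],1],[[0,0,0],[0,0,0],1],[[0,0,0],[0,0,0],1],[[0,0,0],[0,0,0],1]]' 80; python3 mv.py 95.7
```

```text
t: 11.18
tcp_pos: [0.4438, 0.1053, 0.0356]
eef_rot: [-0.337, 3.121, -0.001]
contact_force: [-0.2, 0.1, 0.5]
gripper_width: 0.052
grasp_force: 0.0
t: 11.8
tcp_pos: [0.443, 0.1052, 0.0347]
eef_rot: [-0.337, 3.123, -0.0]
contact_force: [-1.1, -2.5, 6.0]
gripper_width: 0.0108
grasp_force: 78.6
now [0.443  0.1052 0.0347] yaw 102.33 F [-1.1 -2.5  6. ] w 0.0108 g 78.6 t 11.8
turn [-0.0003  0.0005  0.1158]
```

```bash
python3 -m crank '[[[0,0,-20],[0,0,0],1],[[0,0,-50],[0,0,0],1],[[0,0,-70],[0,0,0],1],[[0,0,-70],[0,0,0],1],[[0,0,-70],[0,0,0],1]]'; python3 mv.py 95.7 .514,-.127,.1045
```

```text
t: 12.42
tcp_pos: [0.4416, 0.1054, 0.103]
eef_rot: [0.337, -3.121, -0.001]
contact_force: [1.1, -0.8, -4.0]
gripper_width: 0.011
grasp_force: 78.6
now [0.4416 0.1054 0.103 ] yaw 102.33 F [ 1.1 -0.8 -4. ] w 0.011 g 78.6 t 12.425
turn [ 0.0005 -0.0021  0.1157]
.514,-.127,.1045 [ -21.1 -242.5   -1.7]
```

```bash
python3 -m crank '[[[-4,-40,0],[0,0,0.05],1],[[-8,-95,0],[0,0,0.116],1],[[-13,-150,0],[0,0,0.116],1],[[-18,-205,0],[0,0,0.116],1],[[-21,-242,0],[0,0,0.116],1],[[-21,-242,0],[0,0,0.116],1],[[-21,-242,30],[0,0,0.116],1],[[-21,-242,50],[0,0,0.116],1]]'; python3 -m crank '[[[0,0,0],[0,0,0],1],[[0,0,0],[0,0,0],1]]'; python3 mv.py 95.7 .514,-.127,.045 .505,-.1379,.045
python3 - <<'E'
from h import *; from station import optics
s=optics.capture("scene");np.savez("s8.npz",**s)
cv2.imwrite("pics/c8.png",panel(s,170,150,110,95,6))
E
```

```text
t: 13.42
tcp_pos: [0.513, -0.1251, 0.0517]
eef_rot: [0.156, -3.134, -0.004]
contact_force: [-0.5, -0.3, -4.1]
gripper_width: 0.0113
grasp_force: 79.3
t: 13.68
tcp_pos: [0.5148, -0.1261, 0.0543]
eef_rot: [0.157, -3.137, -0.0]
contact_force: [1.0, 0.8, -3.7]
gripper_width: 0.0109
grasp_force: 79.1
now [ 0.5148 -0.1261  0.0543] yaw 95.72 F [ 1.   0.8 -3.7] w 0.0109 g 79.1 t 13.675
turn [ 0.0003 -0.0003  0.0003]
.514,-.127,.045 [ 0.9 -0.9  9.3]
.505,-.1379,.045 [ 10.9 -10.8   9.3]
```

View pics/c8.png

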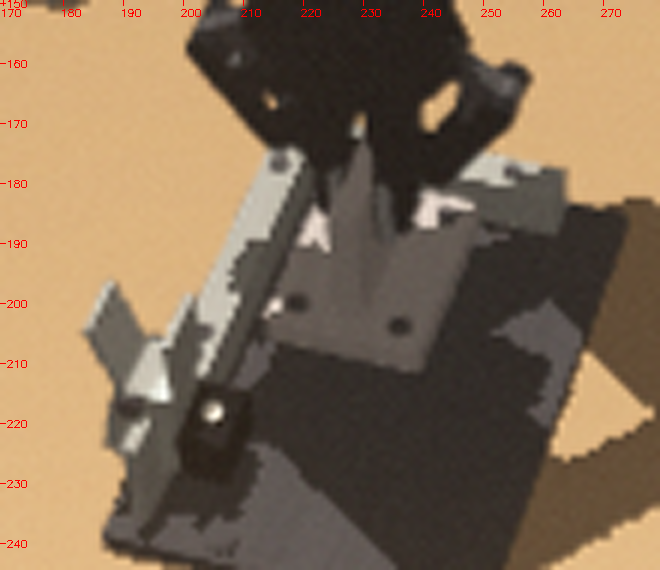

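The bracket hovers inside the corner, aligned with the long fence (near foot corners at (212,206) and (238,211)). Lowering until it touches.

```bash
python3 -m crank '[[[0,0,6],[0,0,0],1],[[0,0,9],[0,0,0],1],[[0,0,9],[0,0,0],1],[[0,0,9],[0,0,0],1]]'
```

```text
t: 14.22
tcp_pos: [0.5149, -0.1267, 0.0454]
eef_rot: [-0.156, 3.138, -0.0]
contact_force: [-0.3, -0.2, -4.0]
gripper_width: 0.011
grasp_force: 79.3
```

```bash
python3 -m crank '[[[0,0,1],[0,0,0],1],[[0,0,2],[0,0,0],1],[[0,0,2],[0,0,0],1]]'; python3 -m crank '[[[0,0,0.7],[0,0,0],1],[[0,0,0.7],[0,0,0],1],[[0,0,0.7],[0,0,0],1]]'
```

```text
t: 14.6
tcp_pos: [0.5151, -0.1268, 0.0447]
eef_rot: [-0.156, 3.138, -0.001]
contact_force: [-6.2, 1.3, 10.1]
gripper_width: 0.0111
grasp_force: 81.8
t: 14.98
tcp_pos: [0.5151, -0.1268, 0.0447]
eef_rot: [0.156, -3.138, 0.001]
contact_force: [-8.4, 2.3, 17.5]
gripper_width: 0.011
grasp_force: 82.8
```

The foot has landed. I ease off the down force and slide towards the corner.

```bash
python3 -m crank '[[[0,0,-1.2],[0,0,0],1],[[3,-3,-1.2],[0,0,0],1],[[6,-6,-1.2],[0,0,0],1],[[8,-8,-1.2],[0,0,0],1],[[8,-8,-1.2],[0,0,0],1]]'; python3 mv.py 95.7; python3 -m crank '[[[1,-1,0],[0,0,0],1],[[2,-2,0],[0,0,0],1],[[2,-2,0],[0,0,0],1]]';python3 mv.py 95.7
```

```text
t: 15.6
tcp_pos: [0.5091, -0.136, 0.0448]
eef_rot: [-0.155, 3.135, -0.002]
contact_force: [2.6, 1.9, 5.4]
gripper_width: 0.0108
grasp_force: 80.9
now [ 0.5091 -0.136   0.0448] yaw 95.65 F [2.6 1.9 5.4] w 0.0108 g 80.9 t 15.6
turn [-0.0012  0.0031 -0.0009]
t: 15.98
tcp_pos: [0.5075, -0.138, 0.0448]
eef_rot: [-0.155, 3.134, -0.002]
contact_force: [4.0, 2.5, 5.5]
gripper_width: 0.0108
grasp_force: 81.0
now [ 0.5075 -0.138   0.0448] yaw 95.66 F [4.  2.5 5.5] w 0.0108 g 81.0 t 15.975
turn [-0.0012  0.0034 -0.0007]
```

```bash
python3 -m crank '[[[1,-1,0],[0,0,0],1],[[2,-2,0],[0,0,0],1],[[2,-2,0],[0,0,0],1]]';python3 -m crank '[[[1,-1,0],[0,0,0],1],[[1,-1,0],[0,0,0],1]]';python3 -m crank '[[[1,-1,0],[0,0,0],1],[[1,-1,0],[0,0,0],1]]'
```

```text
t: 16.35
tcp_pos: [0.5065, -0.1387, 0.045]
eef_rot: [-0.156, 3.133, 0.001]
contact_force: [7.3, 10.3, 6.4]
gripper_width: 0.0111
grasp_force: 81.2
t: 16.6
tcp_pos: [0.5063, -0.1389, 0.0451]
eef_rot: [-0.156, 3.131, 0.003]
contact_force: [10.7, 15.0, 5.6]
gripper_width: 0.0107
grasp_force: 81.3
t: 16.85
tcp_pos: [0.5062, -0.139, 0.0452]
eef_rot: [-0.156, 3.13, 0.005]
contact_force: [14.5, 18.7, 5.6]
gripper_width: 0.0107
grasp_force: 81.2
```

```bash
cat > st.py <<'E'
from h import *; from station import sensors
o=sensors.get_obs(); M=R.from_rotvec(o["eef_rot"]).as_matrix(); T=M.T
print("tilt mrad (tool z in world xy)",(M[:2,2]*1e3).round(1),"yaw",np.degrees(np.arctan2(M[1,1],M[0,1])).round(2),"F tool",(T@o["contact_force"]).round(1),"T tool",(T@o["ft_torque"]).round(2),"pos",o["tcp_pos"].round(4),"t",o["t"])
E
python3 st.py; python3 -m crank '[[[0.5,2,0],[0,0,0],1],[[0.5,2,0],[0,0,0],1]]'; python3 st.py; python3 -m crank '[[[2,0,0],[0,0,0],1],[[2,0,0],[0,0,0],1]]'; python3 st.py
```

```text
tilt mrad (tool z in world xy) [8.  3.7] yaw 95.69 F tool [-16.3  17.2  -5.4] T tool [-3.24 -2.61 -0.51] pos [ 0.5062 -0.139   0.0452] t 16.85
t: 17.1
tcp_pos: [0.506, -0.1389, 0.0453]
eef_rot: [-0.156, 3.128, 0.0]
contact_force: [14.3, 11.9, 1.4]
gripper_width: 0.011
grasp_force: 80.6
tilt mrad (tool z in world xy) [9.4 0.5] yaw 95.7 F tool [-15.5  10.4  -1.2] T tool [-2.02 -2.84 -0.49] pos [ 0.506  -0.1389  0.0453] t 17.1
t: 17.35
tcp_pos: [0.5057, -0.1389, 0.0456]
eef_rot: [-0.154, 3.124, 0.0]
contact_force: [21.1, 14.6, -2.7]
gripper_width: 0.0112
grasp_force: 80.0
tilt mrad (tool z in world xy) [13.3  0.7] yaw 95.66 F tool [-22.4  12.5   3. ] T tool [-2.32 -4.12 -0.44] pos [ 0.5057 -0.1389  0.0456] t 17.35
```

```bash
python3 -m crank '[[[-1,0,0.8],[0,0.008,0],1],[[-1,0,1.5],[0,0.014,0],1],[[-1,0,1.5],[0,0.014,0],1]]'; python3 st.py
```

```text
t: 17.73
tcp_pos: [0.5062, -0.1388, 0.0449]
eef_rot: [0.156, -3.135, 0.001]
contact_force: [14.5, 14.8, 8.1]
gripper_width: 0.0109
grasp_force: 81.8
tilt mrad (tool z in world xy) [-2.4 -0.7] yaw 95.7 F tool [-15.9  13.3  -8.1] T tool [-2.43 -3.05 -0.5 ] pos [ 0.5062 -0.1388  0.0449] t 17.725
```

```bash
python3 -m crank '[[[1.5,-0.7,0.6],[0.002,0.004,0],1],[[1.5,-0.7,0.6],[0.002,0.004,0],1],[[1.5,-0.7,0.6],[0.002,0.004,0],1]]'; python3 st.py
python3 - <<'E'
from h import *; from station import optics
s=optics.capture("scene");t=optics.capture("top");np.savez("s9.npz",**s)
C=np.zeros((560,800,3),np.uint8); C[:,:560]=panel(s,190,155,70,70,8); C[:480,560:]=panel(t,310,170,40,80,6)
cv2.imwrite("pics/c9.png",C)
f=np.radians(5.66); Fx=np.array([np.cos(f),np.sin(f),0]);Fy=np.array([-np.sin(f),np.cos(f),0]);O=np.array([.5466,-.1117,0])
for a in [(-4,-54,24),(-4,10,24),(-4,10,10),(-4,-54,10),(-84,10,24),(-84,-54,24)]: print(a,proj(s,O+(Fx*a[0]+Fy*a[1]+np.array([0,0,a[2]]))*1e-3).round(1),proj(t,O+(Fx*a[0]+Fy*a[1]+np.array([0,0,a[2]]))*1e-3).round(1))
E
```

```text
t: 18.1
tcp_pos: [0.5062, -0.1389, 0.0449]
eef_rot: [0.155, -3.135, 0.003]
contact_force: [19.3, 20.2, 10.0]
gripper_width: 0.0111
grasp_force: 81.9
tilt mrad (tool z in world xy) [-3.  -2.2] yaw 95.67 F tool [-21.2  18.1 -10.1] T tool [-3.25 -3.89 -0.44] pos [ 0.5062 -0.1389  0.0449] t 18.1
(-4, -54, 24) [211.4 201.1] [341.3 201.5]
(-4, 10, 24) [237. 207.] [318.  203.9]
(-4, 10, 10) [237.3 210.7] [317.5 204.3]
(-4, -54, 10) [211.9 204.8] [340.4 202. ]
(-84, 10, 24) [247.4 182.4] [321.3 233.1]
(-84, -54, 24) [222.6 176.8] [344.7 230.7]
```

View pics/c9.png

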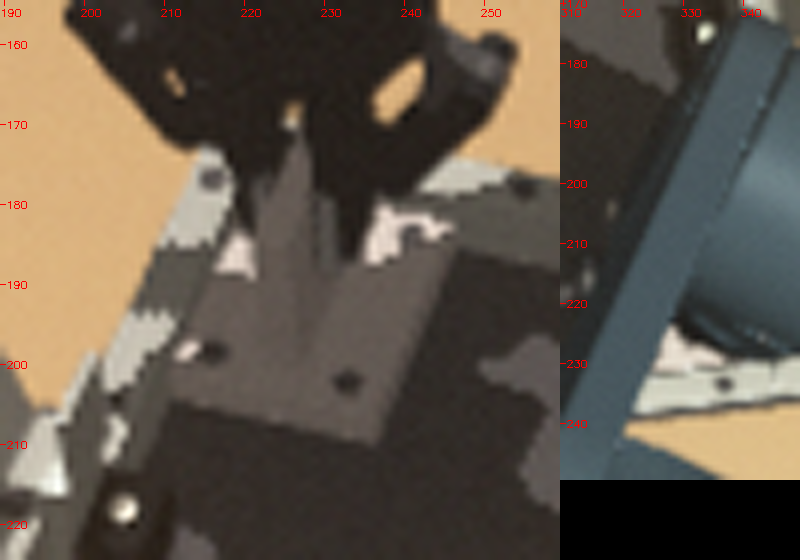

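The foot's near corners at (211,204.5) and (236.5,210) match the predicted home pose to within a pixel, and both fences push back with about 20 N. I'll trim the last few mrad of tilt and hold.

```bash
python3 -m crank '[[[0.5,0,0.3],[-0.002,-0.003,0],1],[[0.5,0,0.3],[-0.002,-0.003,0],1],[[0.5,0,0.3],[-0.002,-0.003,0],1],[[0.5,0,0.3],[-0.002,-0.003,0],1]]'; python3 st.py;python3 -m crank '[[[0,0,0],[0,0,0],1],[[0,0,0],[0,0,0],1],[[0,0,0],[0,0,0],1],[[0,0,0],[0,0,0],1]]'; python3 st.py
```

```text
t: 18.7
tcp_pos: [0.5062, -0.1389, 0.0449]
eef_rot: [-0.156, 3.137, -0.0]
contact_force: [20.6, 21.3, 11.2]
gripper_width: 0.011
grasp_force: 82.3
tilt mrad (tool z in world xy) [ 0.8 -0. ] yaw 95.68 F tool [-22.6  19.2 -11.2] T tool [-3.4  -3.83 -0.51] pos [ 0.5062 -0.1389  0.0449] t 18.7
t: 19.2
tcp_pos: [0.5062, -0.139, 0.0449]
eef_rot: [-0.156, 3.137, -0.0]
contact_force: [21.8, 20.7, 10.6]
gripper_width: 0.011
grasp_force: 82.3
tilt mrad (tool z in world xy) [ 0.8 -0.1] yaw 95.68 F tool [-23.7  18.4 -10.6] T tool [-3.35 -3.86 -0.52] pos [ 0.5062 -0.139   0.0449] t 19.2
```

Level, steady and pressed against both fences.

```bash
python3 -c "
from station import ticket; print(ticket.hand_in())"
```

```text
the job is handed in; nothing more can be done
None
```

The job is handed in at about 19 s: the clip stands by itself on the tab, pushed down until it stopped (about 22 N), and the bracket is still gripped, flat on the plate and pressed against both fences at about 24 N and 18 N.

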